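# Hold the tester's sprung wheel arm back against its stop

## Task

On the abrasion tester, a sprung arm carries a grinding wheel over the turntable and must be kept out of the way while the specimen is changed. Take the upright handle post on the arm, swing the arm round clockwise (seen from above) against its spring, feel for the short stop post standing on the deck, and finish while holding the arm snugly against that stop: do not let go, and do not ram or force it. Leave the beaker, the spare wheel and the brush around the tester where they are.

Things in the scene. Friction and masses are not known exactly. Their poses are not given: they have to be found in the camera images.
- handle (a point): Upright handle on the sprung arm: round black post, 16 mm diameter, 61 mm tall, standing on the arm's upper face. Point: on its axis, 20 mm below its top, 41 mm above the arm's upper face. x along the arm away from the pivot, z up. It moves in a level circle of radius 95 mm about the pivot. Round it nothing stands higher than the wheel's top.
- wheel (a point): Centre of the grey wheel on the arm's outer end, 50 mm diameter, 13 mm thick, axis along the arm, 122 mm from the pivot; its top is 18 mm above the arm's upper face and 23 mm below handle. The arm is an aluminium bar 16 mm wide, 14 mm thick.
- pivot (a point): On the arm's vertical hinge axis, at the height of the arm's centre line: 48 mm below handle, 43 mm above the deck of the tester (white bench instrument, fixed, 290 by 330 mm, deck 150 mm above the bench). x points to the tester's back, away from its front panel. A grey bracket 66 mm above the deck stands behind the pivot, clear of the arm's travel.
- swingarm (a joint): Angle of the arm, rad: 0 at rest over the turntable, growing as it swings clockwise seen from above. A spring drives it back to 0 and it does not stay where it is left: about 4 N at the handle at rest, rising evenly to about 8 N at 1.4 rad. The stop is met between 0.8 and 1.4 rad, different at each start.
- stop: The adjustable stop, clamped to the deck; it does not move. Origin on the pivot axis at deck height, x axis towards the stop post.
- stop_post (a point): On the axis of the stop post, a plain steel cylinder 14 mm in diameter whose top is 58 mm above the deck, 70 mm from the pivot axis; point at the height of the arm's centre line. The bar's side meets it when the bar's centre line is 15 mm from the post's axis: the arm then points 0.216 rad short of the direction from pivot to post.
- beaker: Glass beaker, 68 mm in diameter, 95 mm tall, loose on the bench beside the tester; origin at the centre of its underside. Leave it alone.
- spare_wheel: Spare grey wheel lying flat on the bench, 52 mm in diameter, 13 mm thick; origin at the centre of its underside. Leave it alone.
- brush: Hand brush lying on the bench beside the tester; origin under its middle. Leave it alone.

How it is judged:
On the way, in this order (a step that is already met when the one before it is completed fails the run):
1. the arm has been swung off its rest by the fingers (value of joint swingarm above 0.15 rad and contact force between the fingers and swingarm above 1 N), for 0.1 s.
2. the arm has come onto the stop post (contact force between swingarm and stop above 1.5 N and contact force between the fingers and swingarm above 1 N), for 0.3 s.
At the end, for the whole second after the job is handed in: For the whole last second the fingers are on the arm (over 1 N) and press it against the stop post with more than 1.5 N and less than 60 N; the beaker, spare wheel and brush are within 30 mm of where they stood (all of step 2 and contact force between swingarm and stop below 60 N and value of joint swingarm above 0.7 rad and distance of each of beaker, spare_wheel, brush from where it was at the start of the episode below 0.03 m); the arm keeps its last pose, push and grip.
It fails at once if the arm is rammed or forced against the stop (over 90 N) (contact force between swingarm and stop above 90 N).
It fails at once if a bystander is knocked away (distance of any of beaker, spare_wheel, brush from where it was at the start of the episode above 0.03 m).
It also fails if it takes over 45 s, if anything falls off the work surface, if the arm or the gripper's body presses on something with over 40 N, if the wrist force passes 120 N, or if a joint passes its speed limit or range.

## Robot

A 6-joint arm with a two-finger parallel gripper is mounted at the origin on the work surface. World frame = base frame: x ahead of the robot, y to its left, z up, the work surface at z = 0. Lengths are in m, angles in rad, forces in N, time in s.
With the tool pointing down it reaches from about 0.35 to 0.975 m from the base axis. Payload 17.4 kg.
Tool frame: the origin (TCP) lies at the very end of the fingers, on their centre line; the grasp point (between the pads) lies 19 mm behind it; z points along the fingers, y is the line along which they close (so a half turn about z gives the same grasp; the last joint's range is limited). The gripper opens to 85 mm and grips with 20 to 120 N. Pads are 22 mm wide; open, the fingers measure 114 mm over their backs; the gripper's body (76 mm by 85 mm) begins 54 mm behind the grasp point. The pads swing forward as they close: fully open they stand 13 mm farther back than shut.
Start: joints at [-1.306, 0.116, 1.442, -0, 1.584, -0.038], TCP at [0.201, -0.644, 0.231] pointing down, gripper open.
Joint ranges: [-2.83, 2.83], [-0.83, 2.19], [0.07, 2.5], [-1.14, 4.28], [0.01, 3], [-2.97, 2.97]. Speed limits (rad/s): [1.89, 1.89, 2.22, 3.14, 3.14, 3.14].

## Interface

Orientations are given as a unit quaternion [x, y, z, w].
In Python, from plant import manip, imaging, ticket gives the robot as it stands.
- The arm moves only by the tool play_rows, never from a script. Its argument "steps" is one flat list of numbers, 7 for each row, row after row: the shift along the tool's x, y, z each as a share of 0.12 m, from -1 to 1, then the turn, a rotation vector about the tool's x, y, z each as a share of 4 degrees, from -1 to 1, then the closure, from -1 (fully open) to 1 (shut). A call has 1 to 10 rows; each row shifts and turns the commanded pose from where the row before left it, along the tool's axes as they then stand; what a row does not reach is not made up. A row lasts 1/8 s, in which the tool goes at most 62.5 mm and 10.7 degrees, less where a joint would pass 70% of its speed; a pose out of reach is approached as far as the arm can. A call with a number of a shift or a turn outside -1 to 1 is refused whole. A call with a gripper value outside its range is refused whole. The fingers move at their own pace and stop on an object; "newtons" is the grip in N (left out, the last holds). Time passes only in rows, so rows that do not move let the fingers close. It gives the time, the measured TCP pose, the force, the opening and the grip force at its end, in the units of the state.
- manip.state(): the state, without advancing time (a new reading comes with each control period).
- imaging.grab_frame(name): name is "scene" or "top" or "wrist"; returns a dict with "frame" (480x640x3 uint8, red, green, blue), "z_map" (480x640 float32, m along the optical axis (not along the pixel's ray), 0 where there is no reading), "camera_matrix" (3x3 intrinsics, pixels), "rvec" (rotation vector, rad) and "tvec" (3), from world to camera coordinates, as OpenCV has them; the wrist camera has in their place "tool_from_camera" (4x4, takes a point from camera to tool coordinates, whose origin is the TCP and whose axes are the flange's). Camera axes: x right, y down, z forward; pixel columns grow to the right and rows downward; lengths in m; the calibration is good to about 2 mm. The wrist camera is an equidistant fisheye: a pixel r from the principal point sees the ray r / f radians off the axis. A picture is of the moment at which its call begins: read the wrist's pose just before it.
- ticket.sign_off(): hands the job in; it is judged then, once.
The state is a dict: "t": time; "joint_pos": joint angles; "joint_velocities": joint speeds; "joint_efforts": joint torques, N m; "eef_pos": TCP position; "ee_rot": TCP orientation; "contact_force": force on the tool from outside, world axes, zero at the start; "wrist_torque": the same for the moment, N m; "width": opening from 0.0 (shut) to 1.0 (fully open); "finger_force": force on a finger pad.
Only numpy, scipy, OpenCV 4.12 (cv2) and the standard library are available. Lean on these libraries where they do the work, as an engineer would, in place of code of your own. Each camera call takes 0.05 s, during which the arm holds its last target. There are 200 camera calls.

## Working session

There is one attempt and no reset: what is moved stays moved. The work goes in short steps, Python scripts to look and compute and a tool call to move; the robot and the scene stay as the last step left them, time stands still between calls to the robot, and variables do not carry over. Pictures are saved under pics/ and viewed, at most 10 in all, crops included, and the job is handed in when it is done.

Besides the shell and the picture viewer there is one more tool, called after "Emit:" as name(argument=value, ...), one argument or row to a line, values as JSON. play_rows: Moves the arm, as the interface text tells. Its arguments: {"type":"object","properties":{"steps":{"type":"array"},"newtons":{"type":"number"}},"required":["steps"]}

```bash
mkdir -p pics; python3 - <<'E'
from plant import manip, imaging
import cv2, numpy as np
s=manip.state(); print({k:np.round(v,3).tolist() for k,v in s.items()})
for n in ("top","scene"):
    f=imaging.grab_frame(n); cv2.imwrite(f"pics/{n}0.png",f["frame"][:,:,::-1])
    np.savez(f"{n}0.npz",**f)
    print(n,f["camera_matrix"].tolist(),f["rvec"],f["tvec"])
E
```

```text
{'t': 0.0, 'joint_pos': [-1.306, 0.116, 1.442, -0.0, 1.584, -0.038], 'joint_velocities': [0.0, -0.0, 0.002, 0.0, 0.0, 0.001], 'joint_efforts': [-0.007, -73.2, -63.25, -0.0, 0.006, -0.0], 'eef_pos': [0.201, -0.644, 0.231], 'ee_rot': [0.989, 0.151, -0.0, -0.001], 'contact_force': [-0.815, -0.144, 0.482], 'wrist_torque': [0.018, 0.071, -0.055], 'finger_force': 0.0, 'width': 0.997}
top [[474.548402981326, 0.0, 322.99043057680365], [0.0, 474.548402981326, 242.40034877706628], [0.0, 0.0, 1.0]] [ 2.18538297 -2.15735509  0.06510067] [0.05246885 0.57420225 1.19451578]
scene [[619.451578450391, 0.0, 314.9901670112517], [0.0, 619.451578450391, 228.0322031894548], [0.0, 0.0, 1.0]] [ 1.05740603  2.47233674 -0.94595764] [ 0.35065407 -0.22094588  1.53358393]
```

View pics/top0.png

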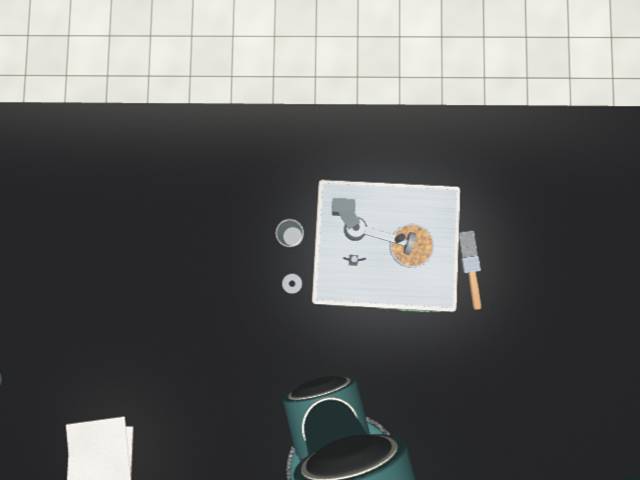

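View pics/scene0.png

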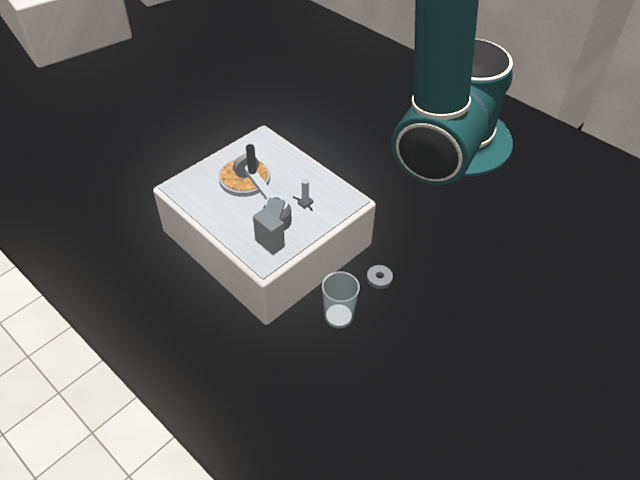

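The top view shows the tester centred near (387,245), the pivot near (356,230), the black handle at (400,239) and the stop post at (354,259). The beaker is at (289,233), the spare wheel at (292,284) and the brush at (472,268). In the scene view the handle top is at (251,147) and the stop post top at (305,182).

```bash
cat > h.py <<'E'
import numpy as np, cv2
def cast(n,uv,z):
    f=np.load(f"{n}0.npz"); R=cv2.Rodrigues(f["rvec"])[0]; K=f["camera_matrix"]
    d=R.T@np.linalg.inv(K)@np.array([*uv,1.]); o=-R.T@f["tvec"]
    return o+d*(z-o[2])/d[2]
def world(n):
    f=np.load(f"{n}0.npz"); R=cv2.Rodrigues(f["rvec"])[0]; K=f["camera_matrix"]; Z=f["z_map"]
    v,u=np.indices(Z.shape); P=np.stack([(u-K[0,2])/K[0,0]*Z,(v-K[1,2])/K[1,1]*Z,Z],-1)
    return (P-f["tvec"])@R, f["frame"].astype(int), Z
E
python3 - <<'E'
from h import *
for n,box in (("top",(300,470,170,320)),("scene",(140,390,110,330))):
    W,I,Z=world(n); u0,u1,v0,v1=box
    m=np.zeros(Z.shape,bool); m[v0:v1,u0:u1]=1; m&=Z>0
    g=I.sum(-1)
    z=W[...,2]
    for name,mm in (("handle dark high",m&(z>.215)&(g<150)),("bracket-ish",m&(z>.2)&(z<.225)&(g>=150)),("all>.185 ",m&(z>.18)&(z<.5))):
        nl,L,st,c=cv2.connectedComponentsWithStats(mm.astype(np.uint8))
        for i in range(1,nl):
            if st[i,4]>4:
                p=W[L==i]; print(n,name,c[i].round(1),st[i,4],np.median(p,0).round(3),"zmax",p[:,2].max().round(3))
print("handle top",cast("top",(400,238),.247),cast("scene",(251,147),.247))
print("stop",cast("top",(354,258.5),.208),cast("scene",(305,181),.208))
print("pivot",cast("top",(356,229),.2))
for k,p in (("beaker",(289,233)),("spare",(292,284)),("brush",(472,268))): print(k,cast("top",p,.02))
for p in ((321,181),(459,188),(456,310),(313,303)): print(cast("top",p,.15))
I=np.load("top0.npz")["frame"][165:325,300:480]; J=np.load("scene0.npz")["frame"][110:300,140:390]
a=cv2.resize(I,None,fx=3,fy=3); b=cv2.resize(J,(390,300))
o=np.zeros((540,800,3),np.uint8); o[:480,:540]=a; o=o[:480]
cv2.imwrite("pics/crop.png",a[:,:,::-1])
E
```

```text
top bracket-ish [354.  218.6] 852 [ 0.611 -0.003  0.215] zmax 0.225
top bracket-ish [409.4 242.7] 147 [ 0.559 -0.131  0.214] zmax 0.223
top bracket-ish [353.4 258.5] 31 [ 0.524 -0.01   0.208] zmax 0.212
top all>.185  [365.8 225.6] 1360 [ 0.589 -0.017  0.212] zmax 0.266
top all>.185  [353.1 258.9] 37 [ 0.523 -0.009  0.208] zmax 0.212
scene handle dark high [253. 149.] 5 [ 0.568 -0.1    0.259] zmax 0.261
scene handle dark high [247. 152.] 7 [ 0.578 -0.105  0.255] zmax 0.26
scene bracket-ish [264.7 202.7] 1270 [ 0.619 -0.002  0.215] zmax 0.225
scene bracket-ish [255.6 160.2] 10 [ 0.546 -0.122  0.203] zmax 0.21
scene bracket-ish [304.5 182.8] 57 [ 0.528 -0.01   0.207] zmax 0.212
scene all>.185  [263.3 199.7] 2092 [ 0.602 -0.006  0.208] zmax 0.263
scene all>.185  [304.5 186.6] 116 [ 0.53  -0.009  0.2  ] zmax 0.212
handle top [ 0.56685962 -0.10536624  0.247     ] [ 0.55870816 -0.11671816  0.247     ]
stop [ 0.52460211 -0.01154033  0.208     ] [ 0.52538592 -0.01205576  0.208     ]
pivot [ 0.58981033 -0.01574152  0.2       ]
beaker [0.59701868 0.14802126 0.02      ]
spare [0.46600659 0.13779303 0.02      ]
brush [ 0.51294556 -0.32056464  0.02      ]
[0.70641213 0.06390546 0.15      ]
[ 0.69311352 -0.25478404  0.15      ]
[ 0.41375023 -0.24552065  0.15      ]
[0.42475175 0.07817967 0.15      ]
```

View pics/crop.png

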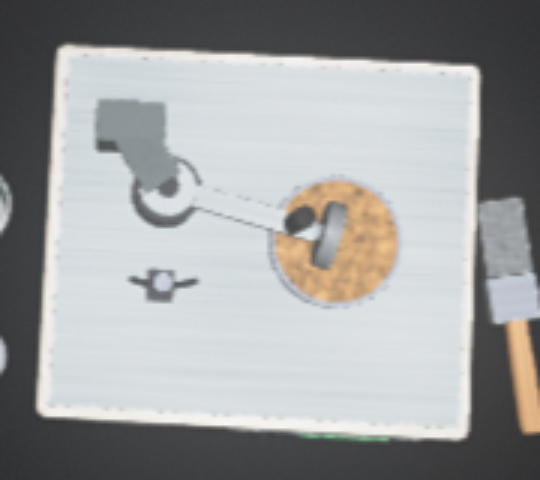

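The crop shows the handle leaning outward from its base at (312,225) to its top at about (300,213). The pivot is at about (168,188) and the stop post top at (163,283).

```bash
python3 - <<'E'
from h import *
from scipy.spatial.transform import Rotation as R
from plant import manip
from scipy.optimize import least_squares
h1=cast("top",(400,236),.261); h2=cast("scene",(250.5,147),.261)
print(h1,h2, cast("top",(300+310/3,165+224/3),.2))
h=(h1+h2)[:2]/2; s=np.array([.5248,-.0115]); p0=np.array([.590,-.0157])
n=np.linalg.norm
r=least_squares(lambda x:np.r_[(n(x[:2]-x[2:4])-.095)*3,(n(x[:2]-x[4:])-.07)*3,x[:2]-p0,x[2:4]-h,x[4:]-s],np.r_[p0,h,s]).x
p,h,s=r[:2],r[2:4],r[4:]; print("p,h,s",r.round(4))
a0=np.arctan2(*(h-p)[::-1]); a1=np.arctan2(*(s-p)[::-1]); print(a0,a1, "stop q",a0-a1-.216)
print(R.from_quat(manip.state()["ee_rot"]).as_matrix().round(3))
E
```

```text
[ 0.56972392 -0.10337222  0.261     ] [ 0.56976877 -0.10455905  0.261     ] [ 0.56755678 -0.11932028  0.2       ]
p,h,s [ 0.5925 -0.0139  0.5693 -0.1058  0.5228 -0.0114]
-1.8182932201956286 3.1058694960129336 stop q -5.140162716208562
[[ 0.955  0.298 -0.   ]
 [ 0.298 -0.955  0.001]
 [ 0.    -0.001 -1.   ]]
```

```bash
cat >> h.py <<'E'
from scipy.spatial.transform import Rotation as Rn
def plan(goals,turns,g,start=None):
    """goals: world TCP after each row; turns: tool-z degrees per row; tool kept as it stands otherwise"""
    from plant import manip
    s=manip.state(); p=np.array(s["eef_pos"] if start is None else start[0]); r=Rn.from_quat(s["ee_rot"]) if start is None else start[1]
    for i,(q,t) in enumerate(zip(goals,turns)):
        d=np.round(r.inv().apply(np.array(q)-p)/.12,2); w=np.round(t/4,2)
        p=p+r.apply(d*.12); r=r*Rn.from_rotvec([0,0,np.radians(w*4)])
        print(",".join(f"{x:g}" for x in [*d,0,0,w,g])+("," if i%10<9 else "\n--"))
    print("\n",p.round(4),"yaw y",np.degrees(np.arctan2(*r.as_matrix()[[1,0],1])).round(1)); return p,r
E
python3 - <<'E'
from h import *
a=np.array([.201,-.644,.231]); b=np.array([.569,-.106,.32])
ts=np.linspace(0,1,17)[1:]
g=[[*(a+(b-a)*t)[:2], min(.32,.231+.03*(i+1))] for i,t in enumerate(ts)]
plan(g,[-4]*14+[-2.4,0],-1)
E
```

```text
0.26,-0.21,-0.25,0,0,-1,-1,
0.29,-0.19,-0.25,0,0,-1,-1,
0.29,-0.18,-0.24,0,0,-1,-1,
0.3,-0.15,-0,0,0,-1,-1,
0.32,-0.12,-0,0,0,-1,-1,
0.32,-0.11,-0,0,0,-1,-1,
0.33,-0.08,-0,0,0,-1,-1,
0.33,-0.07,-0,0,0,-1,-1,
0.34,-0.03,-0,0,0,-1,-1,
0.34,-0.02,-0,0,0,-1,-1
--
0.34,0.01,-0,0,0,-1,-1,
0.34,0.04,-0,0,0,-1,-1,
0.33,0.06,-0,0,0,-1,-1,
0.33,0.08,-0,0,0,-1,-1,
0.32,0.1,-0,0,0,-0.6,-1,
0.32,0.12,-0,0,0,0,-1,

 [ 0.5693 -0.1065  0.3199] yaw y -14.3
```

Emit:
play_rows(
  steps=[0.26, -0.21, -0.25, 0, 0, -1, -1, 0.29, -0.19, -0.25, 0, 0, -1, -1, 0.29, -0.18, -0.24, 0, 0, -1, -1, 0.3, -0.15, 0, 0, 0, -1, -1, 0.32, -0.12, 0, 0, 0, -1, -1, 0.32, -0.11, 0, 0, 0, -1, -1, 0.33, -0.08, 0, 0, 0, -1, -1, 0.33, -0.07, 0, 0, 0, -1, -1, 0.34, -0.03, 0, 0, 0, -1, -1, 0.34, -0.02, 0, 0, 0, -1, -1],
)

```text
t: 1.35
eef_pos: [0.4311, -0.3062, 0.3198]
ee_rot: [0.877, 0.481, -0.0, -0.0]
contact_force: [0.8, -0.5, -0.4]
width: 0.998
finger_force: 0.0
```

Emit:
play_rows(
  steps=[0.34, 0.01, 0, 0, 0, -1, -1, 0.34, 0.04, 0, 0, 0, -1, -1, 0.33, 0.06, 0, 0, 0, -1, -1, 0.33, 0.08, 0, 0, 0, -1, -1, 0.32, 0.1, 0, 0, 0, -0.6, -1, 0.32, 0.12, 0, 0, 0, 0, -1, 0, 0, 0, 0, 0, 0, -1, 0, 0, 0, 0, 0, 0, -1],
)

```text
t: 2.35
eef_pos: [0.5691, -0.1067, 0.3198]
ee_rot: [0.789, 0.614, -0.0, -0.0]
contact_force: [-0.1, -0.4, -0.5]
width: 1.002
finger_force: 0.0
```

```bash
python3 - <<'E'
from plant import manip, imaging
import cv2, numpy as np
s=manip.state(); print(s["t"],s["eef_pos"],s["ee_rot"],s["contact_force"])
f=imaging.grab_frame("wrist"); print({k:v for k,v in f.items() if k not in("frame","z_map")})
np.savez("w1.npz",**f,p=s["eef_pos"],q=s["ee_rot"]); cv2.imwrite("pics/w1.png",f["frame"][:,:,::-1])
E
```

```text
2.35 [ 0.56912125 -0.10673108  0.31979453] [ 7.89273285e-01  6.14041992e-01 -2.85934183e-04 -1.79027078e-04] [-0.13832774 -0.41679233 -0.51418642]
{'camera_matrix': array([[371.64829954,   0.        , 318.74411366],
       [  0.        , 371.64829954, 237.18252132],
       [  0.        ,   0.        ,   1.        ]]), 'tool_from_camera': array([[-2.37998901e-04, -9.49372553e-01, -3.14152351e-01,
         8.16532673e-02],
       [ 9.99999067e-01, -6.48471875e-04,  1.20210057e-03,
        -1.00052926e-03],
       [-1.34496025e-03, -3.14151772e-01,  9.49371822e-01,
        -1.42979562e-01],
       [ 0.00000000e+00,  0.00000000e+00,  0.00000000e+00,
         1.00000000e+00]])}
```

View pics/w1.png

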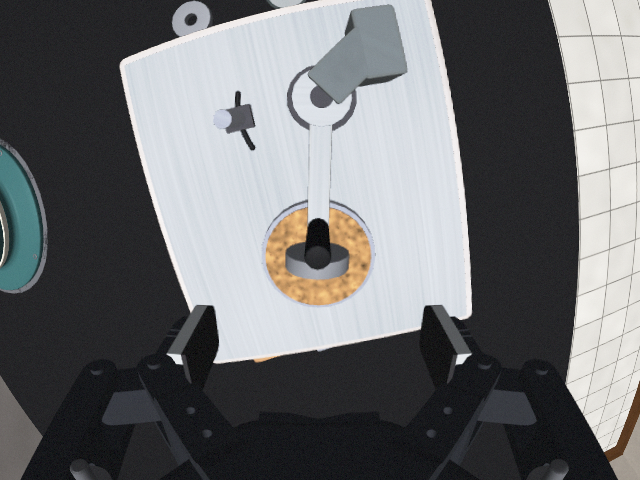

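The wrist view shows the handle top at (318,258), midway between the pads, with the wheel below it. The pivot cap is at (321,97) and the stop top at (222,119).

```bash
python3 - <<'E'
from h import *
f=np.load("w1.npz"); K=f["camera_matrix"]; T=f["tool_from_camera"]; R=Rn.from_quat(f["q"])
def c(u,v,z):
    x=(u-K[0,2])/K[0,0]; y=(v-K[1,2])/K[0,0]; t=np.hypot(x,y)
    d=R.apply(T[:3,:3]@np.array([x/t*np.sin(t),y/t*np.sin(t),np.cos(t)])); o=f["p"]+R.apply(T[:3,3])
    return o+d*(z-o[2])/d[2]
h=c(318,258,.261); s=c(222,119,.208); p=c(321,97,.2)
print(h,s,p,np.linalg.norm(h-p),np.linalg.norm((s-p)[:2]))
print("tool",R.inv().apply(h-f["p"]))
E
```

```text
[ 0.56845117 -0.10441362  0.261     ] [ 0.52426972 -0.009636    0.208     ] [ 0.59373585 -0.01312464  0.2       ] 0.11266762044306494 0.0695536716699521
tool [ 0.00209513 -0.00118212  0.05879481]
```

Emit:
play_rows(
  steps=[0.02, -0.01, 0.25, 0, 0, 0, -1, 0, 0, 0.25, 0, 0, 0, -1, 0, 0, 0.2, 0, 0, 0, -1, 0, 0, 0.1, 0, 0, 0, -1, 0, 0, 0, 0, 0, 0, 0.3, 0, 0, 0, 0, 0, 0, 1, 0, 0, 0, 0, 0, 0, 1, 0, 0, 0, 0, 0, 0, 1, 0, 0, 0, 0, 0, 0, 1, 0, 0, 0, 0, 0, 0, 1],
  newtons=60,
)

```text
t: 3.65
eef_pos: [0.5689, -0.104, 0.2248]
ee_rot: [0.789, 0.614, 0.0, 0.0]
contact_force: [-0.3, -0.7, 6.6]
width: 0.168
finger_force: 58.4
```

Emit:
play_rows(
  steps=[0.002, -0.055, 0, 0, 0, 1, 1, 0.002, -0.055, 0, 0, 0, 1, 1, 0.002, -0.055, 0, 0, 0, 1, 1, 0.002, -0.055, 0, 0, 0, 1, 1, 0.002, -0.055, 0, 0, 0, 1, 1, 0.002, -0.055, 0, 0, 0, 1, 1, 0.002, -0.055, 0, 0, 0, 1, 1, 0.002, -0.055, 0, 0, 0, 1, 1],
)

```text
t: 4.65
eef_pos: [0.5249, -0.0768, 0.2248]
ee_rot: [0.928, 0.372, 0.002, 0.0]
contact_force: [15.4, 7.3, 1.5]
width: 0.171
finger_force: 58.3
```

```bash
cat > st.py <<'E'
from h import *
from plant import manip
s=manip.state(); v=np.array(s["eef_pos"])[:2]-[.593,-.0135]; a=np.arctan2(v[1],v[0])%(2*np.pi)-2*np.pi
R=Rn.from_quat(s["ee_rot"])
print(s["t"],"r",np.hypot(*v),"q",-1.815-a,"Ftool",R.inv().apply(s["contact_force"]).round(1),"yaw",np.degrees(np.arctan2(*R.as_matrix()[[1,0],1])),"arm tangent",np.degrees(a)+90, s["width"],s["finger_force"])
E
python3 st.py
```

```text
4.65 r 0.09298587190639128 q 0.5775683237108677 Ftool [16.2  5.4 -1.4] yaw -46.34145414410928 arm tangent -47.08406714532285 0.17087116584657536 58.34859251976013
```

Emit:
play_rows(
  steps=[0.008, -0.055, 0, 0, 0, 1, 1, 0.006, -0.055, 0, 0, 0, 1, 1, 0.004, -0.055, 0, 0, 0, 1, 1, 0.003, -0.055, 0, 0, 0, 1, 1, 0.003, -0.055, 0, 0, 0, 1, 1, 0, 0, 0, 0, 0, 0, 1],
)

```text
t: 5.4
eef_pos: [0.5077, -0.0491, 0.2248]
ee_rot: [0.979, 0.205, 0.001, 0.001]
contact_force: [10.1, -3.3, 3.2]
width: 0.167
finger_force: 58.5
```

```bash
python3 st.py
```

```text
5.4 r 0.09249295816402675 q 0.9309837963144814 Ftool [ 7.9  7.1 -3.2] yaw -66.29728900643345 arm tangent -67.33328214013127 0.16675389241366695 58.473472595214844
```

Emit:
play_rows(
  steps=[0.004, -0.02, 0, 0, 0, 0.36, 1, 0.003, -0.02, 0, 0, 0, 0.36, 1, 0.002, -0.02, 0, 0, 0, 0.36, 1, 0.001, -0.02, 0, 0, 0, 0.36, 1, 0.001, -0.02, 0, 0, 0, 0.36, 1, 0, 0, 0, 0, 0, 0, 1],
)

```text
t: 6.15
eef_pos: [0.504, -0.0381, 0.2248]
ee_rot: [0.99, 0.144, 0.001, 0.001]
contact_force: [0.5, -7.3, 5.2]
width: 0.171
finger_force: 58.8
```

```bash
python3 st.py
```

```text
6.15 r 0.09233719771503536 q 1.0572045763751983 Ftool [-1.6  7.1 -5.2] yaw -73.49637020414502 arm tangent -74.56520012445938 0.17078810258798804 58.78381848335266
```

Still free (7 N from the spring). I'll go on in 1.2 mm steps.

Emit:
play_rows(
  steps=[0, -0.01, 0, 0, 0, 0.18, 1, 0, -0.01, 0, 0, 0, 0.18, 1, 0, -0.01, 0, 0, 0, 0.18, 1, 0, -0.01, 0, 0, 0, 0.18, 1, 0, 0, 0, 0, 0, 0, 1],
)

```text
t: 6.78
eef_pos: [0.5029, -0.0335, 0.2248]
ee_rot: [0.993, 0.119, 0.001, 0.001]
contact_force: [2.5, -7.5, 4.5]
width: 0.17
finger_force: 58.8
```

```bash
python3 st.py
```

```text
6.775 r 0.09231826003222969 q 1.1087265244924667 Ftool [ 0.7  7.9 -4.4] yaw -76.36509415621782 arm tangent -77.51719030387085 0.17006013410819643 58.77122104167938
```

Emit:
play_rows(
  steps=[0, -0.01, 0, 0, 0, 0.18, 1, 0, -0.01, 0, 0, 0, 0.18, 1, 0, 0, 0, 0, 0, 0, 1],
)

```text
t: 7.15
eef_pos: [0.5024, -0.0312, 0.2248]
ee_rot: [0.994, 0.106, 0.001, 0.001]
contact_force: [2.9, -6.9, 3.5]
width: 0.172
finger_force: 58.7
```

```bash
python3 st.py
```

```text
7.15 r 0.0923124648795771 q 1.1341520417061974 Ftool [ 1.4  7.4 -3.5] yaw -77.80909008168355 arm tangent -78.97396513215486 0.17211856542716564 58.74295234680176
```

Emit:
play_rows(
  steps=[0, -0.01, 0, 0, 0, 0.18, 1, 0, -0.01, 0, 0, 0, 0.18, 1, 0, 0, 0, 0, 0, 0, 1],
)

```text
t: 7.52
eef_pos: [0.502, -0.0292, 0.2248]
ee_rot: [0.996, 0.094, 0.001, 0.001]
contact_force: [5.2, -9.5, 4.1]
width: 0.176
finger_force: 58.8
```

```bash
python3 st.py
```

```text
7.525 r 0.09230030858016885 q 1.1557867605206846 Ftool [ 3.3 10.3 -4.1] yaw -79.25895722027322 arm tangent -80.21354321117724 0.17606946294215864 58.819026947021484
```

Emit:
play_rows(
  steps=[0, -0.01, 0, 0, 0, 0, 1, 0, 0, 0, 0, 0, 0, 1, 0, 0, 0, 0, 0, 0, 1],
)

```text
t: 7.9
eef_pos: [0.502, -0.0289, 0.2248]
ee_rot: [0.996, 0.093, 0.001, 0.002]
contact_force: [7.5, -19.8, 3.4]
width: 0.171
finger_force: 59.1
```

```bash
python3 st.py
```

```text
7.9 r 0.09230111007600172 q 1.1586736493212015 Ftool [ 3.7 20.9 -3.3] yaw -79.29246021233396 arm tangent -80.37894975537046 0.17094371967206592 59.06208157539368
```

The arm stopped (0.3 mm of travel for 1.2 mm commanded) and the force rose from about 7 to 21 N, so it's on the stop at roughly 18 N. I'll hold and check that it stays steady.

Emit:
play_rows(
  steps=[0, 0, 0, 0, 0, 0, 1, 0, 0, 0, 0, 0, 0, 1, 0, 0, 0, 0, 0, 0, 1, 0, 0, 0, 0, 0, 0, 1, 0, 0, 0, 0, 0, 0, 1, 0, 0, 0, 0, 0, 0, 1],
)

```text
t: 8.65
eef_pos: [0.502, -0.0289, 0.2248]
ee_rot: [0.996, 0.093, 0.001, 0.002]
contact_force: [7.2, -18.9, 3.5]
width: 0.168
finger_force: 59.1
```

```bash
python3 st.py; python3 - <<'E'
from plant import imaging
import cv2
cv2.imwrite("pics/s2.png",imaging.grab_frame("scene")["frame"][100:340,120:440,::-1].repeat(2,0).repeat(2,1))
E
```

```text
8.65 r 0.09232101464359052 q 1.1584605532082173 Ftool [ 3.6 19.9 -3.4] yaw -79.29463162007829 arm tangent -80.3667402474658 0.1681120284473169 59.05051410198212
```

View pics/s2.png

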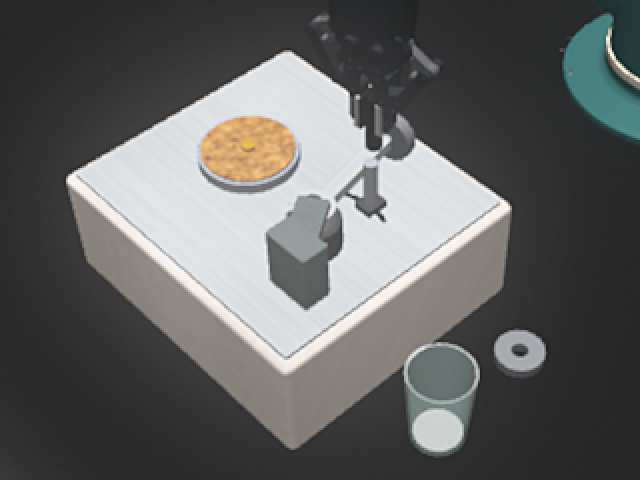

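The picture shows the bar resting against the stop post at (370,185), with the fingers still holding the handle near (370,125). The beaker and spare wheel haven't moved, and the force is steady.

```bash
python3 -c "
from plant import ticket
print(ticket.sign_off())"
```

```text
the job is handed in; nothing more can be done
None
```

The job is handed in: the arm is held against the stop post at about 1.16 rad with an estimated 17–18 N, the fingers still grip the handle, and the beaker and spare wheel had not moved in the last picture (the brush was out of that view, and nothing went near it); no verdict came back.

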